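# Hold a bench stop against the litho stone while it is bolted down

### The job

Put the loose slotted beech stop flat on the bench with the bare threaded stud up through its slot, slide it along until its end bears squarely and flush against the stone's edge without knocking the stone, and hold it pressed there with a steady push of about 12 N (no less than 6, no more than 20) so that I can run the nut down on it. Finish while still pressing: do not let go or back off. Leave the other things on the bench where they are.

Things in the scene. Friction and masses are not known exactly. Their poses are not given: they have to be found in the camera images.
- stop_center (a point): centre of the loose beech stop, 12.5 mm above its underside: a flat block 140 mm long (x), 50 wide (y), 25 thick (z, up), about 0.1 kg, lying flat. A slot 90 x 18 mm runs through it top to bottom, lengthwise, centred; either end may go to the stone. Not to be confused with a plain unslotted offcut of the same size, or with two stops already bolted down at the stone's left and far sides
- stud_foot (a point): the bare steel stud, 10 mm across, fixed upright in the bench to the right of the stone, its top 42 mm above the bench. Point: on its axis, 12.5 mm above the bench. It stands 80 to 105 mm from the stone's bare edge, so a stop set down square to that edge with the stud mid-slot has 10 to 35 mm left to slide, for which the slot leaves room
- stone: grey lithographic limestone slab, 260 mm (x) by 200 (y) by 65 high, face up on the bench; it cannot move. Origin: centre of its underside, at bench level. The stop bears on its long right-hand face, at y = -100 mm, pushed in +y. Wood and stone are hard: the push rises by several newtons for each further millimetre. The stop drags on the bench with up to 2 N, more if it is pressed down
- stone_edge (a point): the middle of the stone's bare long side face (260 mm long), 12.5 mm above the bench; axes as the stone's

How it is judged:
By the outcome, as a careful person would: the job done as asked, in the order asked, and still so for the second after the job is handed in, while the arm keeps its last pose, push and grip.
It also fails if it takes over 48 s, if anything falls off the work surface, if the arm or the gripper's body presses on something with over 40 N, if the wrist force passes 120 N, or if a joint passes its speed limit or range.

### The arm

A 7-joint arm with a two-finger parallel gripper is mounted at the origin on the work surface. World frame = base frame: x ahead of the robot, y to its left, z up, the work surface at z = 0. Lengths are in m, angles in rad, forces in N, time in s.
With the tool pointing down it reaches from about 0.4 to 0.875 m from the base axis. Payload 19.3 kg.
Tool frame: the origin (TCP) lies on the front face of the gripper's body, between the roots of the fingers; the fingertips stand 73 mm ahead of it and the grasp point (between the pads) lies 54 mm ahead of it; z points along the fingers, y is the direction in which the jaws open and shut (so a half turn about z gives the same grasp; the last joint's range is limited). The gripper opens to 85 mm and grips with 20 to 120 N. Pads are 22 mm wide; open, the fingers measure 114 mm over their backs; the gripper's body (76 mm by 85 mm) begins 54 mm behind the grasp point. The pads swing forward as they close: fully open they stand 13 mm farther back than shut.
Start: joints at [1.202, 0.521, -0.036, 1.599, 0.021, 1.021, -0.113], TCP at [0.184, -0.597, 0.304] pointing down, gripper open.
Joint ranges: [-2.91, 2.91], [-0.3, 2.13], [-1.5, 1.42], [0.17, 2.43], [-1.26, 4.41], [0.16, 1.93], [-2.52, 2.52]. Speed limits (rad/s): [1.89, 1.89, 2.39, 2.39, 3.01, 3.01, 3.01].

### API

Orientations are given as [roll, pitch, yaw] about the fixed x, y, z axes, in that order (R = Rz(yaw) Ry(pitch) Rx(roll)).
In Python, from workcell import bot gives the robot as it stands.
- The arm moves only by the shell command python3 -m crank 'ROWS' [OPENING] [FORCE]. ROWS is a JSON object of lists of equal length, an entry for each row: "travel": the shift along the world's x, y, z in cm, a list of three; "rot": the turn, a rotation vector about the world's x, y, z in degrees, a list of three. A call has 1 to 8 rows; each row is the pose to reach, as a shift and turn from the pose commanded when the call began; what a row does not reach only later rows make up. A row lasts 1/10 s, in which the tool goes at most 50 mm and 8.59 degrees, less where a joint would pass 70% of its speed; a pose out of reach is approached as far as the arm can. A call with a gripper value outside its range is refused whole. OPENING is the opening, from -1 (shut) to 1 (fully open), so that 0 is half open, set as the call begins (- or left out, the last holds). The fingers move at their own pace and stop on an object; FORCE is the grip in N (left out, the last holds). Time passes only in rows, so rows that repeat a pose let the fingers close. It gives the time, the measured TCP pose, the force and the opening at its end, in the units of the state.
- bot.observe(): the state, without advancing time (a new reading comes with each control period).
- bot.grab_frame(name): name is "side" or "top" or "wrist"; returns the picture (420x560x3 uint8, red, green, blue); there is no depth.
- bot.camera_model(name): a dict with "fx", "fy", "cx", "cy" (pixels), "R" (3x3) and "t" (3): a world point X has camera coordinates R X + t. Camera axes: x right, y down, z forward; pixel columns grow to the right and rows downward; lengths in m; the calibration is good to about 2 mm. A picture is of the moment at which its call begins: read the wrist's pose just before it. camera_model takes no time and is no camera call; for the wrist camera it gives the pose at the moment of the call.
- bot.job_done(): hands the job in, once; it reports no verdict.
Trained networks look in the newest picture that a camera, given by its name, has taken for a name from the list of things; names that differ only in an ending like _2 or _b are one class to them, and where a whole thing is asked for, a point or a joint stands for the part that bears it (a point fixed in the world has none). Each returns a list of dicts, best first, with "conf" (0 to 1); they miss things now and then, are a little off and sometimes report something else, mostly with a low value. They report only what shows in the picture. A call takes as long as a camera call.
- bot.silhouettes(camera, thing): "pixels" (420x560 bool, what is visible of it) and "box" ([centre column, centre row, width, height] in pixels, round what is visible of it).
The state is a dict: "clock": time; "qpos": joint angles; "qd": joint speeds; "joint_efforts": joint torques, N m; "position": TCP position; "tool_rot": TCP orientation; "force": force on the tool from outside, world axes, zero at the start; "moment": the same for the moment, N m; "grip_width": finger opening in m.
Only numpy, scipy, OpenCV 4.12 (cv2) and the standard library are available. Lean on these libraries where they do the work, as an engineer would, in place of code of your own. Each camera call takes 0.05 s, during which the arm holds its last target.

## Working session

There is one attempt and no reset: what is moved stays moved. The work goes in short steps, Python scripts to look and compute and a shell command to move; the robot and the scene stay as the last step left them, time stands still between calls to the robot, and variables do not carry over. Pictures are saved under pics/ and viewed, and the job is handed in when it is done.

```bash
ls; mkdir -p pics
python3 - <<'E'
from workcell import bot
import cv2,numpy as np
s=bot.observe()
for k in("clock","position","tool_rot","force","grip_width"):print(k,s[k])
for n in("side","top"):
    f=bot.grab_frame(n);cv2.imwrite(f"pics/{n}0.png",f[:,:,::-1])
    m=bot.camera_model(n);print(n,m["fx"],m["cx"],m["cy"],(-np.array(m["R"]).T@m["t"]))
    np.save(f"pics/{n}0.npy",f)
for th in("stop_center","stud_foot","stone"):
    for d in bot.silhouettes("top",th)[:4]:print(th,d["conf"],d["box"])
E
```

```text
pics
clock 0.0
position [ 0.18389774 -0.59707631  0.30331689]
tool_rot [-3.14045121e+00  5.81801732e-05  2.98812018e-01]
force [-1.00472934 -0.27130824 -0.35113942]
grip_width 0.08505060442724031
side 395.88214293360204 277.6106861048328 214.8883294843623 [0.15435826 0.35062867 0.63761997]
top 479.4595486677312 282.35689881964356 214.34113543700425 [ 0.37312663 -0.06930782  1.08206334]
stop_center 0.85 [432.1, 254.4, 37.1, 64.7]
stud_foot 0.42 [231.4, 203.1, 6.1, 11.1]
stone 0.66 [144.8, 214.1, 100.1, 124.8]
```

View pics/top0.png

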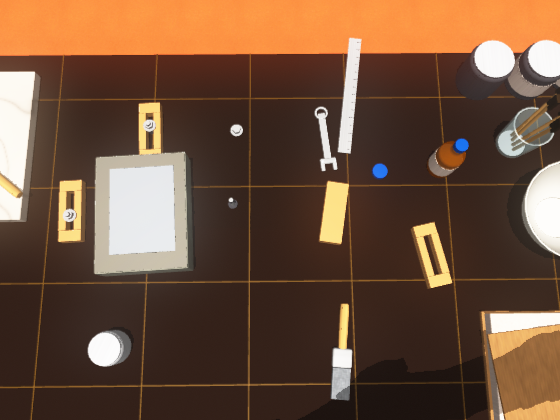

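View pics/side0.png

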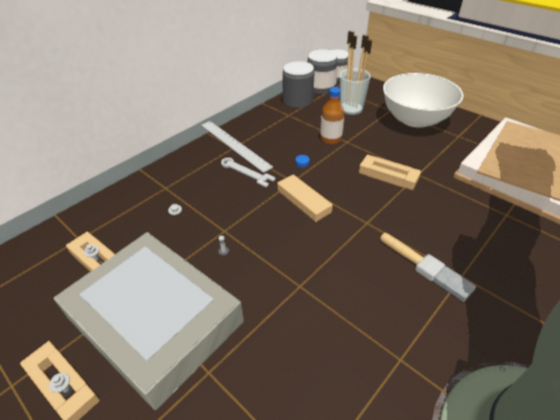

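The top view shows the slotted stop at about (432,255), the offcut at (334,212), the stud at (232,203) and the stone's right face at column 190 or so. Next I'll measure these.

```bash
cat > h.py <<'E'
import numpy as np,cv2
from workcell import bot
def ray(m,uv,z):
    uv=np.atleast_2d(np.array(uv,float)); R=np.array(m["R"]);c=-R.T@np.array(m["t"])
    d=np.c_[(uv[:,0]-m["cx"])/m["fx"],(uv[:,1]-m["cy"])/m["fy"],np.ones(len(uv))]@R
    return c+d*((z-c[2])/d[:,2])[:,None]
def proj(m,X):
    p=np.atleast_2d(X)@np.array(m["R"]).T+np.array(m["t"]); return np.c_[m["fx"]*p[:,0]/p[:,2]+m["cx"],m["fy"]*p[:,1]/p[:,2]+m["cy"]]
E
python3 - <<'E'
from h import *
f=np.load("pics/top0.npy");m=bot.camera_model("top")
np.set_printoptions(precision=4,suppress=True)
print(ray(m,[[432,255],[232,203],[190,213]],0))
for n,(u,v,w,h) in dict(stop=(405,215,56,80),stone=(85,140,160,140)).items():
    k=8 if n=="stop" else 5
    cv2.imwrite(f"pics/{n}z.png",cv2.resize(f[v:v+h,u:u+w,::-1],None,fx=k,fy=k,interpolation=cv2.INTER_CUBIC)[:600])
print(np.round(m["R"],3))
E
```

```text
[[ 0.4955 -0.4151  0.    ]
 [ 0.6205  0.0394  0.    ]
 [ 0.5977  0.1358  0.    ]]
[[-0.01  -1.     0.005]
 [-0.98   0.009 -0.199]
 [ 0.199 -0.007 -0.98 ]]
```

View pics/stopz.png

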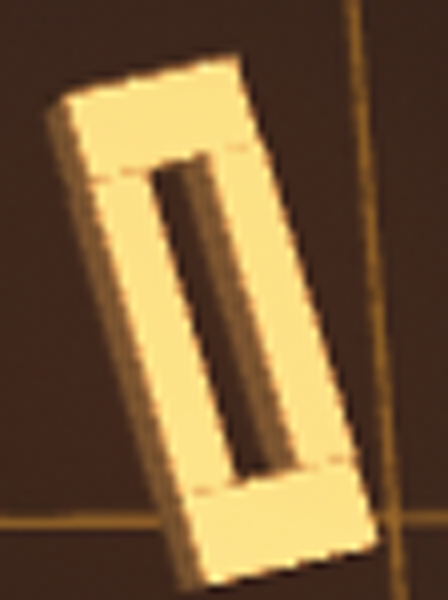

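View pics/stonez.png

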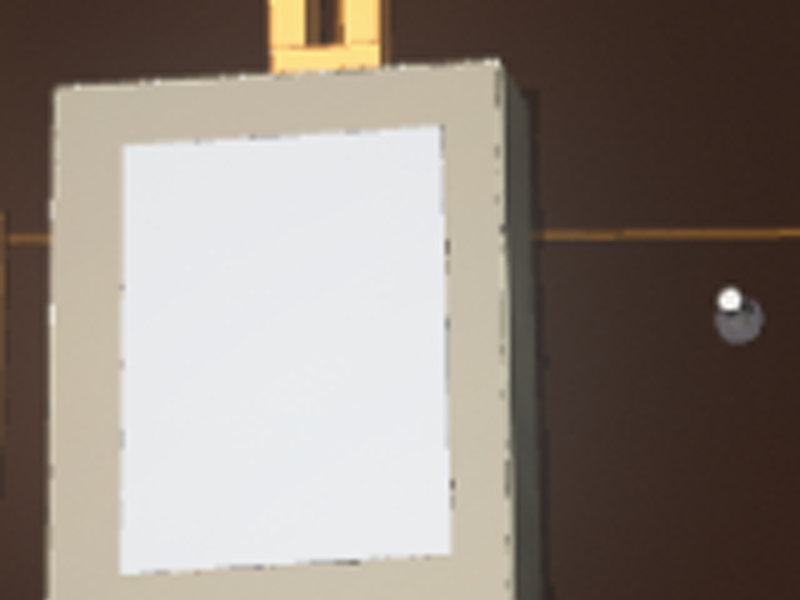

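```bash
python3 - <<'E'
from h import *
np.set_printoptions(precision=4,suppress=True)
f=np.load("pics/top0.npy").astype(float);m=bot.camera_model("top")
r=f[:,:,0]
# stop top face
mask=(r>200)&(f[:,:,2]<190)
sub=np.zeros_like(mask);sub[215:295,405:461]=mask[215:295,405:461]
c=np.argwhere(sub)[:,::-1]
W=ray(m,c,0.025)[:,:2]
rc=cv2.minAreaRect((W*1000).astype(np.float32));print("stop rect mm",rc)
man=(np.array([[63,98],[238,57],[378,545],[205,585]])+.5)/8-.5+[405,215]
M=ray(m,man,.025)[:,:2];print(M,M.mean(0),[np.linalg.norm(M[i]-M[i-1]) for i in range(4)])
d=(M[0]+M[1]-M[2]-M[3]);print("yaw long axis",np.degrees(np.arctan2(d[1],d[0])))
# stone right top edge
P=[]
for v in range(160,264):
    g=f[v,178:200].mean(1); j=np.argmin(np.diff(g[:16])) ; 
    a=g[max(0,j-4)];b=g[j+3];t=(a+b)/2
    k=np.where((g[:-1]>=t)&(g[1:]<t))[0]
    if len(k):k=k[0];P.append((178+k+(g[k]-t)/(g[k]-g[k+1]),v))
P=np.array(P);W=ray(m,P,.065)[:,:2]
vx,vy,x0,y0=cv2.fitLine((W*1000).astype(np.float32),cv2.DIST_HUBER,0,.01,.01).ravel()
print("edge dir deg",np.degrees(np.arctan2(vy,vx)),"pt",x0,y0, np.std((W[:,1]*1000-y0)*vx-(W[:,0]*1000-x0)*vy))
tl,tr=[(np.array(q)+.5)/5-.5+[85,140] for q in((53,88),(502,62))]
Q=ray(m,[tl,tr,(189,271),(94,273)],.065);print("corners",Q[:,:2],[np.linalg.norm(Q[i]-Q[i-1]) for i in range(4)])
st=(np.array((730,300))+.5)/5-.5+[85,140]
S=ray(m,[st],.042)[0];print("stud top",S);
E
python3 - <<'E'
import sys;sys.path.insert(0,'.')
from h import *
f=np.load("pics/side0.npy")
cv2.imwrite("pics/sidez.png",cv2.resize(f[150:400,50:250,::-1],None,fx=3,fy=3,interpolation=cv2.INTER_CUBIC)[:600])
cv2.imwrite("pics/sides.png",cv2.resize(f[140:200,350:430,::-1],None,fx=8,fy=8,interpolation=cv2.INTER_CUBIC)[:600])
E
```

```text
stop rect mm ((494.2472229003906, -407.52899169921875), (138.83944702148438, 49.97894287109375), 12.501861572265625)
[[ 0.5564 -0.3678]
 [ 0.5676 -0.4178]
 [ 0.4315 -0.4462]
 [ 0.4211 -0.398 ]] [ 0.4941 -0.4074] [np.float64(0.13863020184083172), np.float64(0.05119487336020802), np.float64(0.13910373817966093), np.float64(0.049306642757628596)]
yaw long axis 12.182979981998733
edge dir deg 2.9332166 pt 592.64716 131.87428 0.6157624552524646
corners [[0.7123 0.3367]
 [0.7227 0.1384]
 [0.4592 0.122 ]
 [0.4569 0.322 ]] [np.float64(0.25582097069674126), np.float64(0.1984959050272292), np.float64(0.2640397696792325), np.float64(0.19996547287842006)]
stud top [0.6187 0.0384 0.042 ]
```

View pics/sidez.png

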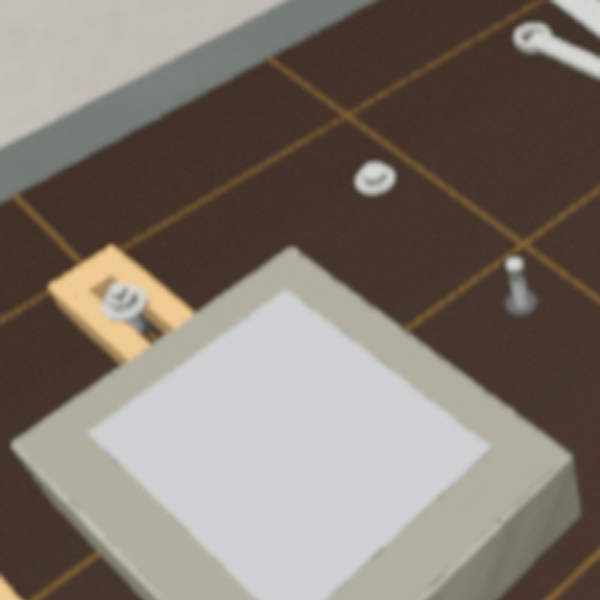

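View pics/sides.png

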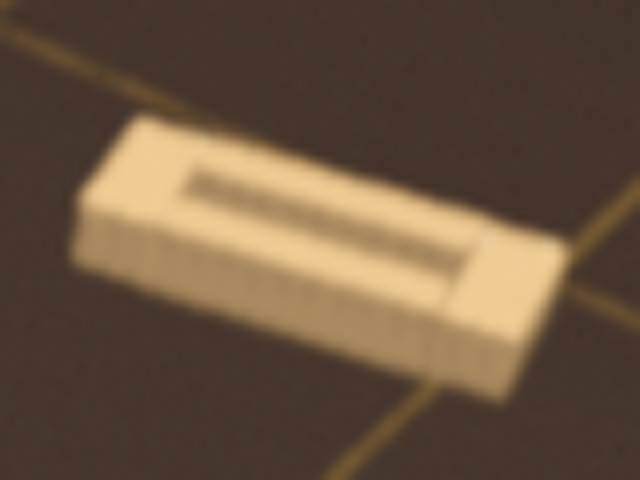

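```bash
python3 - <<'E'
from h import *
np.set_printoptions(precision=4,suppress=True)
m=bot.camera_model("side")
u=lambda p,k,o:(np.array(p)+.5)/k-.5+np.array(o)
print("stud",ray(m,u([(515,263)],3,(50,150)),.042),"foot",ray(m,u([(520,302)],3,(50,150)),0))
C=ray(m,u([(142,115),(570,240),(515,345),(80,200)],8,(350,140)),.025)[:,:2];d=C[0]+C[3]-C[1]-C[2]
print("stop",C,C.mean(0),np.degrees(np.arctan2(d[1],d[0])))
Q=ray(m,u([(292,246),(572,458)],3,(50,150)),.065)[:,:2];print("stone",Q,np.degrees(np.arctan2(*(Q[0]-Q[1])[::-1])))
E
python3 -m crank '{"travel":[[4,2.5,0],[8,5,-1],[12,7.5,-2],[16,10,-4],[20,12.5,-6],[24,15,-8],[28,17.5,-9],[31,18.95,-10]],"rot":[[0,0,-1],[0,0,-2],[0,0,-3],[0,0,-4],[0,0,-4.8],[0,0,-4.8],[0,0,-4.8],[0,0,-4.8]]}' 1 60
```

```text
stud [[0.616  0.0379 0.042 ]] foot [[0.6179 0.0382 0.    ]]
stop [[ 0.5659 -0.4195]
 [ 0.4307 -0.4512]
 [ 0.4183 -0.3949]
 [ 0.5552 -0.3687]] [ 0.4925 -0.4086] 12.03232624916522
stone [[0.7208 0.1391]
 [0.4623 0.1271]] 2.656442962386921
clock: 1.05
position: [0.4965, -0.405, 0.203]
tool_rot: [-3.14, -0.0, 0.217]
force: [0.3, 0.3, 0.8]
grip_width: 0.0854
```

Run:
```python
from h import *
np.set_printoptions(precision=4,suppress=True)
m=bot.camera_model("wrist");f=bot.grab_frame("wrist");np.save("pics/w1.npy",f);np.save("pics/w1m.npy",m,allow_pickle=True)
cv2.imwrite("pics/w1.png",f[:,:,::-1]);s=bot.observe();print(s["position"],s["tool_rot"])
print(proj(m,[[.4935,-.408,.025],[.4965,-.405,.025]]))
for d in bot.silhouettes("wrist","stop_center")[:2]:
    W=ray(m,np.argwhere(d["pixels"])[:,::-1],.025)[:,:2]
    print(d["conf"],cv2.minAreaRect((W*1000).astype(np.float32)))
```

```text
[ 0.501  -0.4014  0.2014] [-3.1382 -0.0024  0.2221]
[[281.7272 211.2054]
 [279.068  207.2361]]
0.83 ((495.5449523925781, -408.1016845703125), (140.44842529296875, 51.32511901855469), 12.472696304321289)
```

View pics/w1.png

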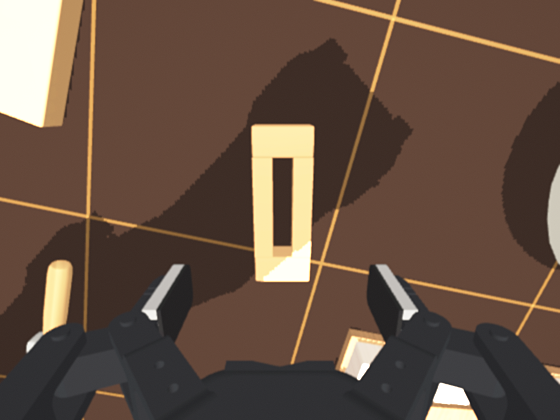

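The wrist view shows the stop centred between the fingers, with the slot running lengthwise. All three cameras agree within 2 mm, so I'll descend.

```bash
python3 -m crank '{"travel":[[0,0,0],[0,0,-2],[0,0,-4],[0,0,-6],[0,0,-8],[0,0,-9.5],[0,0,-10.5],[0,0,-11.2]],"rot":[[0,0,0],[0,0,0],[0,0,0],[0,0,0],[0,0,0],[0,0,0],[0,0,0],[0,0,0]]}'; python3 -m crank '{"travel":[[0,0,-0.3],[0,0,-0.7],[0,0,-1.0],[0,0,-1.2],[0,0,-1.2],[0,0,-1.2]],"rot":[[0,0,0],[0,0,0],[0,0,0],[0,0,0],[0,0,0],[0,0,0]]}'
```

```text
clock: 1.95
position: [0.4936, -0.4082, 0.0915]
tool_rot: [3.142, 0.0, 0.214]
force: [0.3, 0.3, 0.2]
grip_width: 0.0855
clock: 2.55
position: [0.494, -0.4079, 0.0801]
tool_rot: [3.141, -0.0, 0.215]
force: [0.3, -0.0, -0.8]
grip_width: 0.0851
```

```bash
python3 -m crank '{"travel":[[0,0,0],[0,0,0],[0,0,0],[0,0,0],[0,0,0],[0,0,0],[0,0,0],[0,0,0]],"rot":[[0,0,0],[0,0,0],[0,0,0],[0,0,0],[0,0,0],[0,0,0],[0,0,0],[0,0,0]]}' -1 60;  python3 -m crank '{"travel":[[0,0,0],[0,0,0],[0,0,0],[0,0,0]],"rot":[[0,0,0],[0,0,0],[0,0,0],[0,0,0]]}'
python3 - <<'E'
from h import *
f=bot.grab_frame("wrist");cv2.imwrite("pics/w2.png",f[:,:,::-1]);f=bot.grab_frame("side");cv2.imwrite("pics/s2.png",f[:,:,::-1]);s=bot.observe();print(s["position"],s["force"],s["grip_width"])
E
```

```text
clock: 3.35
position: [0.494, -0.4079, 0.0804]
tool_rot: [3.141, -0.0, 0.215]
force: [-1.1, 1.1, 7.6]
grip_width: 0.0485
clock: 3.75
position: [0.494, -0.4079, 0.0803]
tool_rot: [3.141, -0.0, 0.215]
force: [-1.1, 1.5, 6.0]
grip_width: 0.0488
[ 0.4940725  -0.40788905  0.08035814] [-2.279616    1.28541658  7.28046075] 0.04850438596516881
```

View pics/w2.png

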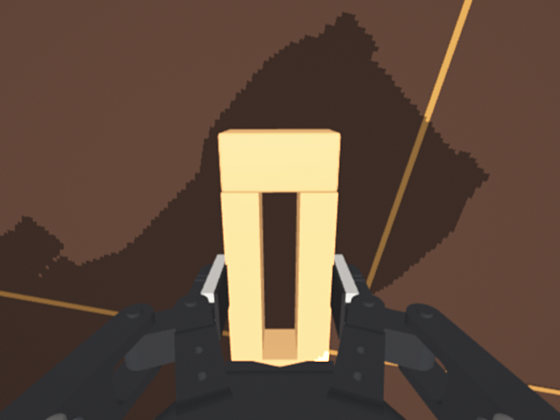

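View pics/s2.png

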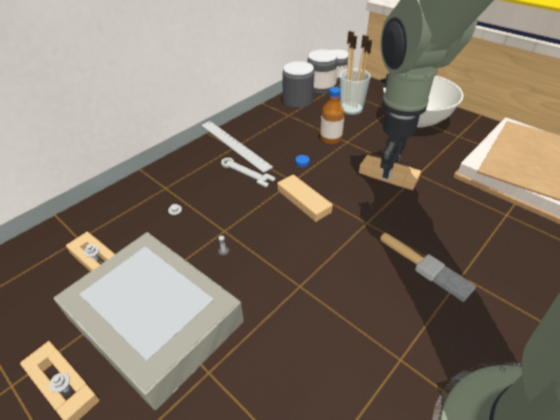

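```bash
python3 -m crank '{"travel":[[0,0,1],[0,0,3],[0,0,5.5],[0.5,2,8],[1.5,5.5,8],[2.6,9.5,8],[3.7,13.5,8],[4.8,17.5,8]],"rot":[[0,0,0],[0,0,0],[0,0,0],[0,0,3],[0,0,9],[0,0,16],[0,0,23],[0,0,30]]}'; python3 -m crank '{"travel":[[1.1,4,0],[2.2,8,0],[3.3,12,0],[4.4,16,0],[5.5,20,0],[6.3,23.5,0],[7,25.8,0],[7.55,27.1,0]],"rot":[[0,0,7],[0,0,14],[0,0,21],[0,0,28],[0,0,35],[0,0,42],[0,0,47],[0,0,50.6]]}';python3 -m crank '{"travel":[[0,0,0],[0,0,0],[0,0,0],[0,0,0]],"rot":[[0,0,0],[0,0,0],[0,0,0],[0,0,0]]}'
python3 - <<'E'
from h import *
m=bot.camera_model("wrist");f=bot.grab_frame("wrist");cv2.imwrite("pics/w3.png",f[:,:,::-1]);g=bot.grab_frame("top");cv2.imwrite("pics/t3.png",g[:,:,::-1]);s=bot.observe();print(s["position"],s["tool_rot"],s["force"],s["grip_width"],s["qpos"])
np.save("pics/w3.npy",f);np.save("pics/w3m.npy",m,allow_pickle=True)
print(proj(m,[[.6175,.038,.042],[.6175,.038,0]]))
E
```

```text
clock: 4.65
position: [0.5422, -0.2314, 0.1607]
tool_rot: [3.141, -0.0, 0.743]
force: [1.0, 0.4, -1.2]
grip_width: 0.0485
clock: 5.45
position: [0.6177, 0.0408, 0.1605]
tool_rot: [3.141, -0.001, 1.628]
force: [0.0, 0.0, -1.1]
grip_width: 0.0486
clock: 5.85
position: [0.6173, 0.0371, 0.16]
tool_rot: [-3.142, 0.001, 1.62]
force: [-0.1, -0.6, -1.9]
grip_width: 0.0486
[0.61737701 0.03749973 0.1599864 ] [-3.14155403e+00  3.40982969e-04  1.62044286e+00] [ 0.00365418 -0.33284145 -0.88519538] 0.04860174437729136 [ 0.11093744  0.71370799 -0.39908557  1.71178668  0.36643375  0.79074289
 -0.41167314]
[[279.31426962 232.66797831]
 [279.2981447  212.30151114]]
```

View pics/w3.png

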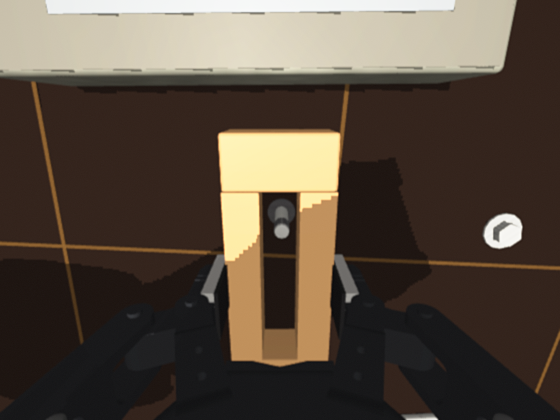

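View pics/t3.png

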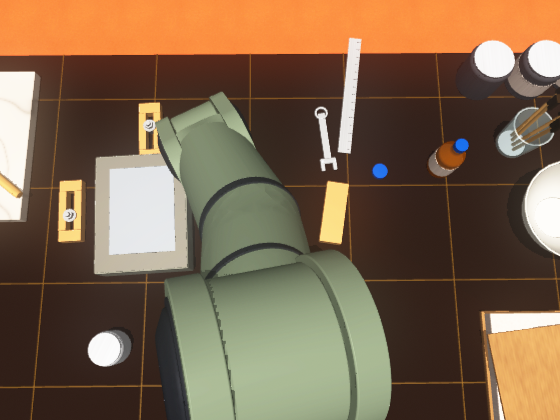

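Run:
```python
from h import *
np.set_printoptions(precision=4,suppress=True)
f=np.load("pics/w3.npy").astype(float);m=np.load("pics/w3m.npy",allow_pickle=True).item()
P=[]
for u in range(20,480,3):
    g=cv2.GaussianBlur(f.mean(2),(0,0),1)[60:84,u];j=np.argmin(np.diff(g));P.append((u,60+j+.5))
P=np.array(P);W=ray(m,P,.065)[:,:2]*1000
l=cv2.fitLine(W.astype(np.float32),cv2.DIST_HUBER,0,.01,.01).ravel();print("edge deg",np.degrees(np.arctan2(l[1],l[0])),l[2:],np.std(W[:,1]-l[3]-(W[:,0]-l[2])*l[1]/l[0]))
# stop near-end top edge and bottom edge
P=[]
for u in range(226,334,2):
    g=cv2.GaussianBlur(f.mean(2),(0,0),1)[110:150,u];j=np.argmax(np.diff(g));P.append((u,110+j+.5))
P=np.array(P);print(P[::8].tolist());l=cv2.fitLine(P.astype(np.float32),cv2.DIST_HUBER,0,.01,.01).ravel();print("stop end px slope deg",np.degrees(np.arctan2(l[1],l[0])))
for z in(.08,.105):print(z,ray(m,[(280,130),(280,134)],z)[:,:2])
print("stud",ray(m,[(282,231)],.042))
print(proj(m,[[.61738,.0375,.105]]))
```

```text
edge deg 3.1740785 [630.4196 133.9365] 0.44536897033755907
[[226.0, 131.5], [242.0, 132.5], [258.0, 132.5], [274.0, 132.5], [290.0, 132.5], [306.0, 132.5], [322.0, 132.5]]
stop end px slope deg 0.0
0.08 [[0.6144 0.1066]
 [0.6145 0.1048]]
0.105 [[0.6143 0.1082]
 [0.6144 0.1066]]
stud [[0.6192 0.0393 0.042 ]]
[[279.0471 285.6202]]
```

```bash
python3 -m crank '{"travel":[[0.15,0,0],[0.15,0,-1],[0.15,0,-2.5],[0.15,0,-4],[0.15,0,-5],[0.15,0,-5.5],[0.15,0,-5.5],[0.15,0,-5.5]],"rot":[[0,0,0],[0,0,0],[0,0,0],[0,0,0],[0,0,0],[0,0,0],[0,0,0],[0,0,0]]}'
python3 - <<'E'
from h import *
f=bot.grab_frame("wrist");cv2.imwrite("pics/w4.png",f[:,:,::-1]);f=bot.grab_frame("side");cv2.imwrite("pics/s4.png",cv2.resize(f[170:350,80:320,::-1],None,fx=3,fy=3))
E
```

```text
clock: 6.75
position: [0.6191, 0.0383, 0.1051]
tool_rot: [3.141, -0.0, 1.622]
force: [-0.9, 0.5, -1.2]
grip_width: 0.0485
```

View pics/w4.png

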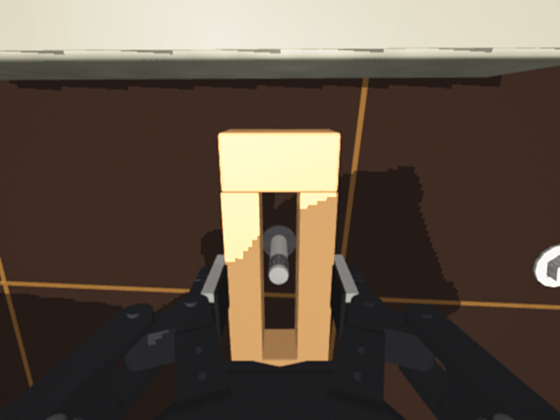

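View pics/s4.png

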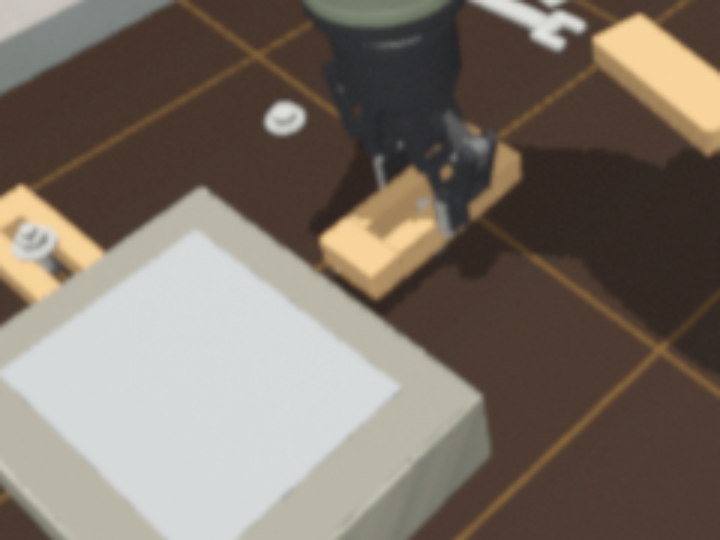

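The stud tip is centred in the slot (columns 261–299, stud at 279). I'll lower the rest of the way gently.

```bash
python3 -m crank '{"travel":[[0,0,-0.6],[0,0,-1.2],[0,0,-1.7],[0,0,-2.1],[0,0,-2.3],[0,0,-2.4],[0,0,-2.4],[0,0,-2.4]],"rot":[[0,0,0],[0,0,0],[0,0,0],[0,0,0],[0,0,0],[0,0,0],[0,0,0],[0,0,0]]}';python3 -m crank '{"travel":[[0,0,-0.05],[0,0,-0.1],[0,0,-0.1],[0,0,-0.1]],"rot":[[0,0,0],[0,0,0],[0,0,0],[0,0,0]]}'
```

```text
clock: 7.65
position: [0.6191, 0.0382, 0.081]
tool_rot: [3.141, -0.0, 1.622]
force: [-0.3, -0.5, -1.4]
grip_width: 0.0487
clock: 8.05
position: [0.6191, 0.0382, 0.0804]
tool_rot: [3.141, 0.0, 1.622]
force: [-2.9, -0.4, 6.7]
grip_width: 0.0484
```

```bash
python3 -m crank '{"travel":[[0,0,0.04],[0,0,0.04],[-0.01,0.2,0.04],[-0.03,0.6,0.04],[-0.05,1.0,0.04],[-0.07,1.4,0.04],[-0.09,1.7,0.04],[-0.09,1.7,0.04]],"rot":[[0,0,0],[0,0,0],[0,0,0],[0,0,0],[0,0,0],[0,0,0],[0,0,0],[0,0,0]]}'
python3 - <<'E'
from h import *
np.set_printoptions(precision=4,suppress=True)
m=bot.camera_model("wrist");f=bot.grab_frame("wrist");cv2.imwrite("pics/w5.png",f[:,:,::-1]);s=bot.observe();print(s["position"],s["force"],s["moment"])
np.save("pics/w5.npy",f);np.save("pics/w5m.npy",m,allow_pickle=True)
E
```

```text
clock: 8.85
position: [0.6181, 0.0561, 0.0804]
tool_rot: [3.141, -0.001, 1.623]
force: [-1.1, 1.6, 3.8]
grip_width: 0.0485
[0.6181 0.0561 0.0804] [-0.9593  3.9151  3.0057] [ 0.5966 -0.0233  0.0578]
```

View pics/w5.png

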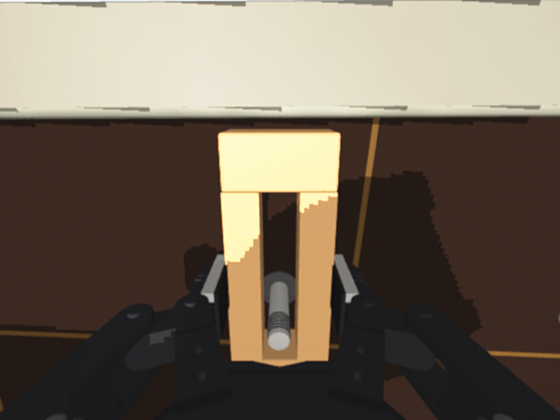

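Run:
```python
from h import *
np.set_printoptions(precision=4,suppress=True)
f=np.load("pics/w5.npy").astype(float);m=np.load("pics/w5m.npy",allow_pickle=True).item()
G=cv2.GaussianBlur(f.mean(2),(0,0),1)
def edge(us,a,b,s,z):
    P=np.array([(u,a+.5+np.argmax(s*np.diff(G[a:b,u]))) for u in us],float)
    W=ray(m,P,z)[:,:2]*1000;l=cv2.fitLine(W.astype(np.float32),cv2.DIST_HUBER,0,.01,.01).ravel()
    print("deg",np.degrees(np.arctan(l[1]/l[0])),"y at x=617:",l[3]+(617-l[2])*l[1]/l[0],"std",np.std(W[:,1]-l[3]-(W[:,0]-l[2])*l[1]/l[0]),P[::40].tolist())
edge(range(10,550,3),108,128,-1,0.0)
edge(range(10,550,3),100,118,-1,.065)
edge(range(226,334,2),122,145,1,.025)
print(ray(m,[(280,118)],0)[0])
```

```text
deg 3.2542248 y at x=617: 132.03952 std 0.12738775358081536 [[10.0, 117.5], [130.0, 117.5], [250.0, 116.5], [370.0, 116.5], [490.0, 115.5]]
deg 3.120926 y at x=617: 133.43042 std 0.3192981134350884 [[10.0, 107.5], [130.0, 116.5], [250.0, 116.5], [370.0, 116.5], [490.0, 115.5]]
deg 2.9792237 y at x=617: 126.40037 std 0.08886193621234918 [[226.0, 131.5], [306.0, 132.5]]
[0.6147 0.1312 0.    ]
```

```bash
python3 -m crank '{"travel":[[-0.01,0.1,0],[-0.01,0.2,0],[-0.02,0.3,0],[-0.02,0.4,0],[-0.02,0.43,0],[-0.02,0.46,0],[-0.02,0.48,0],[-0.02,0.5,0]],"rot":[[0,0,0.1],[0,0,0.2],[0,0,0.2],[0,0,0.2],[0,0,0.2],[0,0,0.2],[0,0,0.2],[0,0,0.2]]}';python3 -m crank '{"travel":[[0,0.03,0],[0,0.05,0],[0,0.05,0]],"rot":[[0,0,0],[0,0,0],[0,0,0]]}'
python3 - <<'E'
from h import *
s=bot.observe();print(s["position"],s["force"],s["moment"])
E
```

```text
clock: 9.7
position: [0.618, 0.0596, 0.0804]
tool_rot: [3.142, 0.001, 1.625]
force: [-0.9, -3.9, 4.8]
grip_width: 0.0488
clock: 10.0
position: [0.6179, 0.0602, 0.0804]
tool_rot: [3.142, 0.001, 1.625]
force: [-0.6, -4.1, 6.1]
grip_width: 0.0487
[0.6179461  0.06017783 0.08039575] [-0.63074437 -4.11039153  6.07643969] [-0.90294628 -0.12545536 -0.05119777]
```

```bash
python3 -m crank '{"travel":[[0,0.03,0.03],[0,0.06,0.03],[0,0.06,0.03],[0,0.06,0.03]],"rot":[[0,0,0],[0,0,0],[0,0,0],[0,0,0]]}';python3 -m crank '{"travel":[[0,0.03,0],[0,0.06,0],[0,0.06,0],[0,0.06,0]],"rot":[[0,0,0],[0,0,0],[0,0,0],[0,0,0]]}'
python3 - <<'E'
from h import *
s=bot.observe();print(s["position"],s["force"],s["moment"])
f=bot.grab_frame("wrist");cv2.imwrite("pics/w6.png",f[:,:,::-1]);s=bot.observe();print(s["position"],s["force"],s["moment"])
E
```

```text
clock: 10.4
position: [0.6177, 0.0615, 0.0804]
tool_rot: [-3.141, -0.0, 1.625]
force: [-0.7, 1.4, -0.6]
grip_width: 0.0485
clock: 10.8
position: [0.6178, 0.062, 0.0806]
tool_rot: [-3.142, -0.0, 1.625]
force: [0.9, -0.4, -1.8]
grip_width: 0.0487
[0.61783256 0.06196998 0.08055632] [ 0.86792164 -0.41733145 -1.81980564] [ 0.00119671  0.0283255  -0.04631627]
[0.61784321 0.06193756 0.0805578 ] [-0.95814938  0.18510105 -1.23801506] [0.06811165 0.05034197 0.01099304]
```

View pics/w6.png

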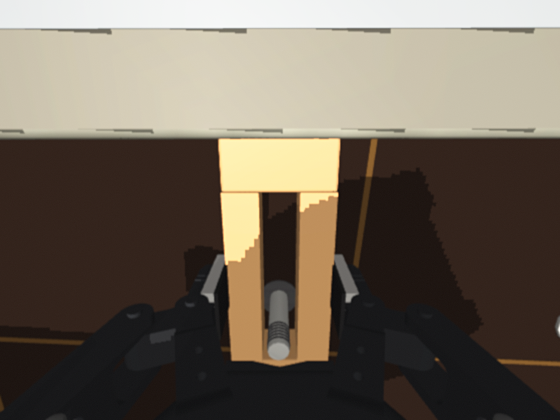

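```bash
python3 -m crank '{"travel":[[0,0,-0.02],[0,0.03,-0.02],[0,0.05,-0.02],[0,0.05,-0.02],[0,0.05,-0.02]],"rot":[[0,0,0],[0,0,0],[0,0,0],[0,0,0],[0,0,0]]}';python3 -m crank '{"travel":[[0,0.03,0],[0,0.05,0],[0,0.05,0],[0,0.05,0]],"rot":[[0,0,0],[0,0,0],[0,0,0],[0,0,0]]}'; python3 -m crank '{"travel":[[0,0.03,0],[0,0.05,0],[0,0.05,0],[0,0.05,0]],"rot":[[0,0,0],[0,0,0],[0,0,0],[0,0,0]]}'
python3 - <<'E'
from h import *
s=bot.observe();print(s["position"],s["force"],s["moment"])
E
```

```text
clock: 11.35
position: [0.6179, 0.0624, 0.0804]
tool_rot: [3.142, -0.0, 1.625]
force: [1.0, -0.2, -1.3]
grip_width: 0.0485
clock: 11.75
position: [0.6179, 0.0627, 0.0804]
tool_rot: [-3.142, 0.0, 1.625]
force: [0.6, -2.0, -1.8]
grip_width: 0.0485
clock: 12.15
position: [0.6179, 0.0628, 0.0804]
tool_rot: [-3.141, 0.001, 1.625]
force: [-0.3, -4.2, 0.6]
grip_width: 0.049
[0.61788935 0.06278177 0.08041728] [-0.25268972 -4.19925886  0.60069603] [-1.03809817 -0.01001159  0.06893224]
```

```bash
python3 -m crank '{"travel":[[0,0.03,-0.01],[0,0.05,-0.01],[0,0.05,-0.01],[0,0.05,-0.01]],"rot":[[0,0,0],[0,0,0],[0,0,0],[0,0,0]]}';python3 -m crank '{"travel":[[0,0.03,0],[0,0.05,0],[0,0.05,0],[0,0.05,0]],"rot":[[0,0,0],[0,0,0],[0,0,0],[0,0,0]]}'
python3 - <<'E'
from h import *
for i in range(6):
    if i:bot.grab_frame("wrist")
    s=bot.observe();print(s["position"].round(5),s["tool_rot"].round(4),s["force"].round(2),s["moment"].round(3))
E
```

```text
clock: 12.55
position: [0.6179, 0.0629, 0.0804]
tool_rot: [-3.141, 0.001, 1.625]
force: [-0.5, -8.1, 3.0]
grip_width: 0.0488
clock: 12.95
position: [0.6179, 0.0629, 0.0804]
tool_rot: [-3.141, 0.002, 1.624]
force: [-0.8, -9.6, 4.0]
grip_width: 0.0486
[0.61788 0.06293 0.08038] [-3.1412e+00  1.9000e-03  1.6244e+00] [-0.79 -9.61  3.95] [-2.028  0.068  0.218]
[0.61785 0.06292 0.08037] [-3.1411e+00  1.9000e-03  1.6243e+00] [-0.37 -9.57  3.92] [-2.004  0.068  0.174]
[0.6179  0.06288 0.0804 ] [-3.1412e+00  1.9000e-03  1.6243e+00] [-0.56 -9.68  3.3 ] [-1.999  0.083  0.12 ]
[0.61786 0.06292 0.08037] [-3.1412e+00  1.9000e-03  1.6243e+00] [ 0.22 -9.29  3.75] [-1.998  0.108  0.187]
[0.61787 0.06292 0.08038] [-3.1412e+00  1.9000e-03  1.6243e+00] [-0.76 -8.94  3.04] [-2.025  0.106  0.182]
[0.61789 0.06291 0.08039] [-3.1412e+00  1.9000e-03  1.6243e+00] [-1.14 -9.03  4.21] [-2.003  0.132  0.232]
```

```bash
python3 -m crank '{"travel":[[0,0,0],[0,0,0],[0,0,0]],"rot":[[0,0,0.1],[0,0,0.2],[0,0,0.2]]}'
cat > r.py <<'E'
from h import *
L=[]
for i in range(6):
    if i:bot.grab_frame("wrist")
    s=bot.observe();L.append(np.r_[s["position"]*1000,np.degrees(s["tool_rot"][2]),s["force"],s["moment"]])
np.set_printoptions(precision=3,suppress=True,linewidth=150);print(np.mean(L,0),np.std(L,0)[4:])
E
python3 r.py
```

```text
clock: 13.5
position: [0.618, 0.0629, 0.0804]
tool_rot: [-3.141, 0.002, 1.627]
force: [-0.7, -9.3, 3.0]
grip_width: 0.0486
[617.957  62.904  80.387  93.241   0.059  -9.287   3.222  -1.941  -0.016  -0.175] [0.393 0.411 0.501 0.053 0.014 0.034]
```

The yaw moment changed sign from +0.18 to -0.18 over 0.2°, so flush is halfway between.

```bash
python3 -m crank '{"travel":[[0,0.03,0],[0,0.03,0],[0,0.03,0]],"rot":[[0,0,-0.1],[0,0,-0.1],[0,0,-0.1]]}'
python3 r.py
```

```text
clock: 14.05
position: [0.6179, 0.063, 0.0804]
tool_rot: [-3.141, 0.002, 1.626]
force: [-0.5, -10.4, 3.3]
grip_width: 0.0486
[617.933  62.946  80.378  93.145  -0.303 -10.845   3.39   -2.23    0.028   0.006] [0.493 0.533 0.374 0.022 0.029 0.012]
```

```bash
python3 -m crank '{"travel":[[0,0.03,0],[0,0.03,0],[0,0.03,0],[0,0.03,0],[0,0.03,0]],"rot":[[0,0,0],[0,0,0],[0,0,0],[0,0,0],[0,0,0]]}'
python3 r.py
python3 - <<'E'
from h import *
for n in("wrist","side","top"):
    f=bot.grab_frame(n);cv2.imwrite(f"pics/{n}9.png",f[:,:,::-1] if n!="side" else cv2.resize(f[170:350,80:320,::-1],None,fx=3,fy=3))
E
```

```text
clock: 14.8
position: [0.6179, 0.063, 0.0804]
tool_rot: [-3.141, 0.003, 1.626]
force: [-1.0, -12.7, 3.7]
grip_width: 0.0485
[617.942  62.964  80.386  93.136  -0.479 -12.27    4.074  -2.503  -0.      0.079] [0.409 0.245 0.613 0.018 0.03  0.016]
```

View pics/wrist9.png

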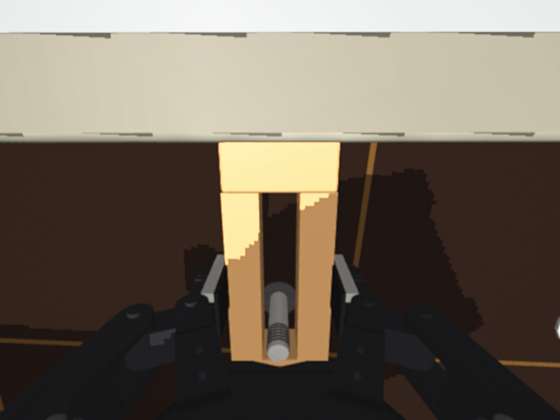

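View pics/side9.png

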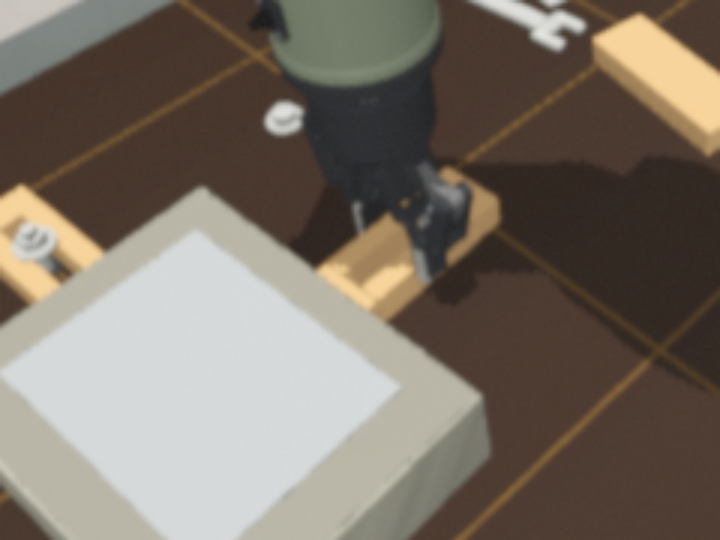

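```bash
python3 -c "
from workcell import bot
s=bot.observe();print(s['clock'],s['force'],s['grip_width']);print(bot.job_done())"
```

```text
15.2 [ -0.2273015  -12.69484484   3.34829284] 0.04852809168647314
the job is handed in; nothing more can be done
None
```

I picked up the slotted stop, lowered it over the stud, slid it square to the stone's edge and handed in at 15.2 s with the arm still gripping and pressing. No verdict was reported.

- **Push:** the wrist sensor averaged 12.3 N and read 12.7 N at hand-in. Bench drag of up to 2 N could make the force on the stone a little lower, still inside 6–20 N. The stop was held down on the bench with about 4–5 N.
- **Squareness:** the cameras disagreed on the stone edge's angle, giving 2.7° to 3.25°. I set it by touch instead: the yaw moment changed sign over a 0.2° turn, and I set the angle midway between, where it was near zero. It read 0.08 N·m at full push, which puts the contact about 6 mm off the centre of the 50 mm end, so it is nearly but not perfectly even.
- **Stud:** in the last wrist picture it stands clear of both slot sides, and I work out about 16 mm of slot left at the end.
- **Other items:** the only contacts I intended were the stop, the bench and the stone. I saved a last overhead picture but did not view it, so I have not checked the rest of the bench from above. Nothing looked moved in the part of the bench shown in the side and wrist pictures.

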